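Set the straightedge against the two pins on the ware board

ROBOT

A 6-joint arm with a two-finger parallel gripper is mounted at the origin on the work surface. World frame = base frame: x ahead of the robot, y to its left, z up, the work surface at z = 0. Lengths are in m, angles in rad, forces in N, time in s.
With the tool pointing down it reaches from about 0.25 to 0.725 m from the base axis. Payload 9.7 kg.
Tool frame: the origin (TCP) lies midway between the tips of the shut fingers; the grasp point (between the pads) lies 19 mm behind it (env.tcp_to_grasp is the distance from the TCP to the grasp point, in m); x points along the fingers, z is the direction in which the jaws open and shut, and the axes are right-handed (so a half turn about x gives the same grasp; the last joint's range is limited). The gripper opens to 85 mm and grips with 20 to 120 N. Pads are 22 mm wide; open, the fingers measure 114 mm over their backs; the gripper's body (76 mm by 85 mm) begins 54 mm behind the grasp point. The pads swing forward as they close: fully open they stand 13 mm farther back than shut.
Start: joints at [1.245, 0.087, 0.176, 1.66, 0, 1.571], TCP at [0.176, 0.521, 0.231] pointing down, gripper open.
Joint ranges: [-3.13, 3.13], [-0.85, 1.81], [-1.15, 1.24], [-2.2, 2.28], [-1.44, 1.52], [-3.14, 3.14]. Speed limits (rad/s): [2.22, 2.22, 2.57, 3.14, 3.14, 3.14].

INTERFACE

Orientations are given as a rotation vector (axis times angle).
In Python, from bench import env gives the robot as it stands.
- The arm moves only by the tool drive_tool, never from a script. Its argument "rows" is a list of rows, each a list of 7 numbers: the turn, a rotation vector about the tool's x, y, z in rad, then the shift along the tool's x, y, z in m, then the opening, from 0 (shut) to 1 (fully open). A call has 1 to 8 rows; each row shifts and turns the commanded pose from where the row before left it, along the tool's axes as they then stand; what a row does not reach is not made up. A row lasts 1/10 s, in which the tool goes at most 50 mm and 8.59 degrees, less where a joint would pass 70% of its speed; a pose out of reach is approached as far as the arm can. A call is refused whole if a number of a shift passes 0.05 or a number of a turn 0.15, either way. A call with a gripper value outside its range is refused whole. The fingers move at their own pace and stop on an object; "squeeze" is the grip in N (left out, the last holds). Time passes only in rows, so rows that do not move let the fingers close. It gives the time, the measured TCP pose, the force and the opening at its end, in the units of the state.
- env.sense(): the state, without advancing time (a new reading comes with each control period).
- env.capture(name): name is "side" or "top" or "wrist"; returns a dict with "color" (420x560x3 uint8, blue, green, red), "K" (3x3 intrinsics, pixels), "R" (3x3) and "t" (3): a world point X has camera coordinates R X + t. Camera axes: x right, y down, z forward; pixel columns grow to the right and rows downward; lengths in m; the calibration is good to about 2 mm. The wrist camera is an equidistant fisheye: a pixel r from the principal point sees the ray r / f radians off the axis. A picture is of the moment at which its call begins. There is no depth.
- env.finish_job(): hands the job in, once; it reports no verdict.
The state is a dict: "time": time; "joint_positions": joint angles; "qvel": joint speeds; "tau": joint torques, N m; "ee_pos": TCP position; "ee_rot": TCP orientation; "ft_force": force on the tool from outside, world axes, zero at the start; "ft_torque": the same for the moment, N m; "opening": opening from 0.0 (shut) to 1.0 (fully open).
Only numpy, scipy, OpenCV 4.12 (cv2) and the standard library are available. Lean on these libraries where they do the work, as an engineer would, in place of code of your own. Each camera call takes 0.05 s, during which the arm holds its last target. There are 200 camera calls.

TASK

The next row of cups is to be set out in a straight line on the ware board. Take the long straightedge by its wooden handle and slide it flat over the board, without lifting it off, until its far long edge touches both upright steel pins at once; then let go and leave it lying there. Do not shift the plaster slab with the finished cups that stands beyond the pins.

Things in the scene. Friction and masses are not known exactly. Their poses are not given: they have to be found in the camera images.
- straightedge_grip (a point): Handle centre of the LONG straightedge (0.3-0.6 kg, slides easily): aluminium bar 360 mm long (y), 40 wide (x), 10 thick, flat on the ware board (top 18 mm above table). Handle: wooden rib over its middle, 80 long (y), 18 wide (x), 50 high. Point is 25 mm above bar, 53 above table. +x faces the pins, away from robot, within 25 deg. The like one, 150 mm long, near one end of the board is unwanted.
- pin_a_top (a point): Top centre of the pin on the robot's left (+y): fixed upright round steel pin, 14 mm in diameter, 30 mm tall on the ware board, top 48 mm above the table. An edge touches it when the bar's centre line is 27 mm from the pin's axis. The bar starts on the robot's side of both pins, at least 30 mm short of them.
- pin_b_top (a point): Top centre of the other, equal pin, on the robot's right (-y), 160 to 200 mm from the first. The line through the two pins is slanted by up to about 23 degrees from the robot's left-right direction (y).
- cup_row: Finished cups, not to be disturbed: plaster slab 100 x 400 x 15 mm (x, y, z) on the ware board beyond the pins, carrying three clay cups 82 mm across and 105 tall, rims 138 mm above the table; one loose piece, 2.2 kg. Origin at the centre of the slab's underside. The cups' near side is about 100 mm or more beyond the pins.

How it is judged:
By the outcome, as a careful person would: the job done as asked, in the order asked, and still so for the second after the job is handed in, with the robot touching nothing.
It also fails if it takes over 32 s, if anything falls off the work surface, if the arm or the gripper's body presses on something with over 40 N, if the wrist force passes 120 N, or if a joint passes its speed limit or range.

## Working session

There is one attempt and no reset: what is moved stays moved. The work goes in short steps, Python scripts to look and compute and a tool call to move; the robot and the scene stay as the last step left them, time stands still between calls to the robot, and variables do not carry over. Pictures are saved under pics/ and viewed, about 8 in all and at most 12, crops included, and the job is handed in when it is done.

Besides the shell and the picture viewer there is one more tool, called as name([rows], argument=value, ...), one row to a line, values as JSON. drive_tool: Moves the arm, as the interface text tells. Its arguments: {"type":"object","properties":{"rows":{"type":"array"},"squeeze":{"type":"number"}},"required":["rows"]}

```bash
ls; mkdir -p pics
python3 - <<'E'
from bench import env
import cv2,pickle,numpy as np
s=env.sense();print(s['time'],s['ee_pos'],s['ee_rot'],s['opening'],env.tcp_to_grasp)
d={n:env.capture(n) for n in('top','side')}
pickle.dump(d,open('caps0.pkl','wb'))
for n in d: cv2.imwrite(f'pics/{n}0.png',d[n]['color']);print(n,np.round(d[n]['K'],1).tolist(),np.round(d[n]['R'],3).tolist(),d[n]['t'])
E
```

```text
pics
0.0 [0.17595296 0.52087036 0.23062096] [-0.96666847  1.34696379  0.96548075] 0.9998343306779723 0.0187
top [[456.8, 0.0, 270.3], [0.0, 456.8, 201.8], [0.0, 0.0, 1.0]] [[0.002, -1.0, -0.006], [-0.988, -0.001, -0.156], [0.156, 0.006, -0.988]] [0.03454551 0.65974965 0.65641561]
side [[527.9, 0.0, 286.8], [0.0, 527.9, 208.0], [0.0, 0.0, 1.0]] [[0.873, -0.487, 0.012], [-0.226, -0.426, -0.876], [0.432, 0.762, -0.482]] [-0.53758501  0.23270033  0.46709831]
```

View pics/top0.png

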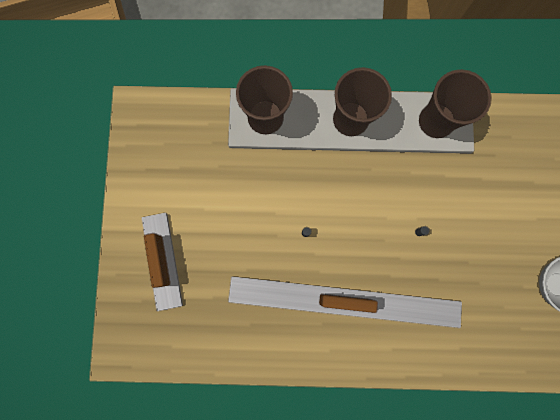

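View pics/side0.png

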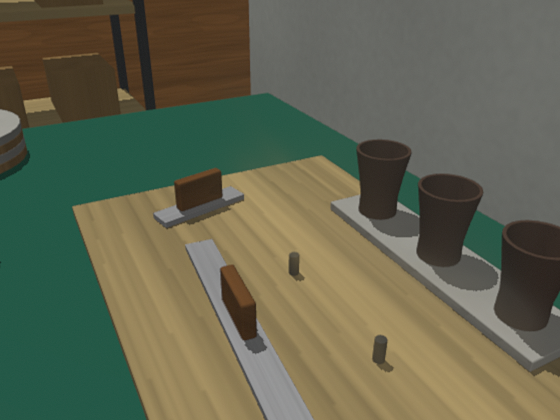

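Top view: long bar from (230,290) to (461,313) with its handle at (349,303), and pins at about (307,232) and (424,231). The short bar at (162,262) is the unwanted one. In the side view the pin tops are near (294,255) and (380,340). Next I zoom in on the pins and segment the bar.

```bash
cat > h.py <<'E'
import numpy as np,cv2
def plane(c,uv,z):
    K,R,t=(np.array(c[k],float) for k in'KRt')
    d=R.T@np.linalg.inv(K)@[uv[0],uv[1],1]; o=-R.T@t
    return o+d*(z-o[2])/d[2]
def proj(c,X):
    p=np.array(c['K'])@(np.array(c['R'])@X+np.array(c['t'])).ravel();return p[:2]/p[2]
def two(c1,u1,c2,u2):
    P=[np.array(c['K'])@np.c_[c['R'],np.array(c['t']).ravel()] for c in(c1,c2)]
    X=cv2.triangulatePoints(P[0],P[1],np.array(u1,float),np.array(u2,float)).ravel();return X[:3]/X[3]
E
python3 - <<'E'
from h import *
import pickle
d=pickle.load(open('caps0.pkl','rb'));T,S=d['top'],d['side']
im=T['color'];hsv=cv2.cvtColor(im,cv2.COLOR_BGR2HSV)
m=((hsv[...,1]<60)&(hsv[...,2]>90)).astype(np.uint8)
m[:265]=0;m[340:]=0;m[:,:215]=0;m[:,480:]=0
ys,xs=np.nonzero(m);hull=cv2.convexHull(np.c_[xs,ys].astype(np.int32))
r=cv2.minAreaRect(hull);b=cv2.boxPoints(r);print('bar',len(xs),b.round(1).tolist())
W=np.array([plane(T,p,.028)for p in b]);print(W.round(4).tolist(),'centre',W.mean(0),[np.linalg.norm(W[i]-W[i-1]).round(4) for i in range(4)])
e=W[1]-W[0] if np.linalg.norm(W[1]-W[0])>.2 else W[2]-W[1]
print('bar yaw deg of y axis toward +x',np.degrees(np.arctan2(e[0],e[1])))
o=((hsv[...,0]<14)&(hsv[...,1]>140)).astype(np.uint8);o[:290]=0;o[318:]=0;o[:,:310]=0;o[:,385:]=0
ys,xs=np.nonzero(o);print('handle px',xs.min(),xs.max(),ys.min(),ys.max(),len(xs))
def z(c,u,v,w=20):return cv2.resize(c['color'][v-w:v+w,u-w:u+w],(400,400),interpolation=cv2.INTER_NEAREST)
cv2.imwrite('pics/z1.png',np.vstack([np.hstack([z(T,307,232),z(T,424,231)]),np.hstack([z(S,294,262),z(S,380,348)])])[:, :])
cv2.imwrite('pics/z1.png',cv2.resize(cv2.imread('pics/z1.png'),(600,600),interpolation=cv2.INTER_NEAREST))
E
```

```text
bar 5323 [[227.5, 302.20001220703125], [230.39999389648438, 275.8999938964844], [462.79998779296875, 301.29998779296875], [459.8999938964844, 327.6000061035156]]
[[0.5057, 0.1016, 0.028], [0.546, 0.0978, 0.028], [0.5079, -0.2624, 0.028], [0.4684, -0.2555, 0.028]] centre [ 0.50700141 -0.07961352  0.028     ] [np.float64(0.359), np.float64(0.0405), np.float64(0.3622), np.float64(0.0401)]
bar yaw deg of y axis toward +x -173.9639935231228
handle px 320 376 295 309 42
```

View pics/z1.png

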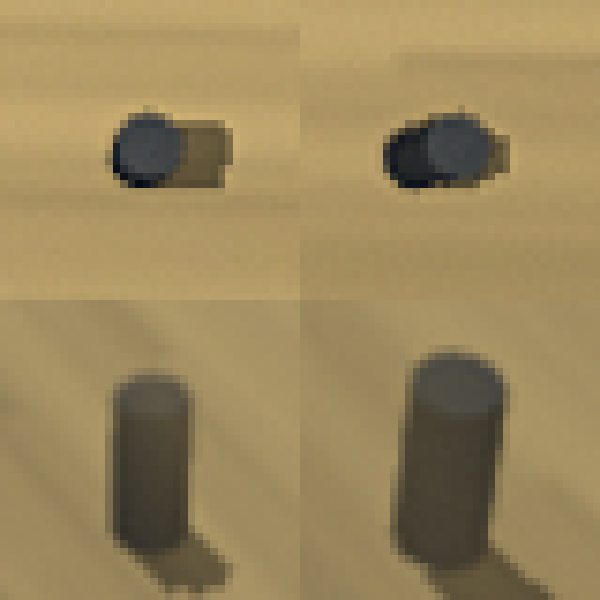

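Run:
```python
from h import *
import pickle
d=pickle.load(open('caps0.pkl','rb'));T,S=d['top'],d['side']
P={}
for n,a,b in(('A',(306.5,231.2),(293.8,254.3)),('B',(424.8,230.1),(380.6,338.7))):
    print(n,two(T,a,S,b).round(4),plane(T,a,.048).round(4),plane(S,b,.048).round(4));P[n]=plane(T,a,.048)*.5+plane(S,b,.048)*.5
e=P['A']-P['B'];L=np.hypot(*e[:2]);e=e/L;n=np.array([e[1],-e[0],0]);
print('dist',L,'slant deg',np.degrees(np.arctan2(e[0],e[1])),'mid',(P['A']+P['B'])/2)
mid=(P['A']+P['B'])/2-n*.027
print('line midpoint target',mid, 'dist of bar centre to line',n@(mid-np.array([.507,-.0796,.028])))
c=np.array([.507,-.0796,.078]);print('handle top proj in side',proj(S,c),'top',proj(T,c))
```

```text
A [ 0.6143 -0.0204  0.0476] [ 0.6144 -0.0204  0.048 ] [ 0.614  -0.0209  0.048 ]
B [ 0.6158 -0.2023  0.0483] [ 0.6163 -0.2027  0.048 ] [ 0.6155 -0.2019  0.048 ]
dist 0.18165573374540986 slant deg -0.5518724873610581 mid [ 0.61505745 -0.11147818  0.048     ]
line midpoint target [ 0.5880587  -0.11173824  0.048     ] dist of bar centre to line 0.08074539395322725
handle top proj in side [237.22760453 283.20162132] top [349.86878463 303.72337447]
```

```bash
cat > st.py <<'E'
import sys,numpy as np
from bench import env
from scipy.spatial.transform import Rotation as R
s=env.sense();Rt=R.from_rotvec(s['ee_rot']);M=Rt.as_matrix()
print('t',round(s['time'],2),'pos',s['ee_pos'].round(4),'open',round(s['opening'],3),'F',np.round(s['ft_force'],1),'T',np.round(s['ft_torque'],2),'q',np.round(s['joint_positions'],3))
print('R',M.round(3).tolist(),'jaw yaw',np.degrees(np.arctan2(M[1,2],M[0,2])).round(2))
if len(sys.argv)>1:
    x,y,z,yaw=map(float,sys.argv[1:5]) # yaw deg of tool z (jaw axis), tool x down
    a=np.radians(yaw);zc=np.array([np.cos(a),np.sin(a),0]);xc=np.array([0,0,-1.]);G=np.c_[xc,np.cross(zc,xc),zc]
    print('turn (tool)',(Rt.inv()*R.from_matrix(G)).as_rotvec().round(4),'shift in current tool axes',(M.T@(np.array([x,y,z])-s['ee_pos'])).round(4),'in goal axes',(G.T@(np.array([x,y,z])-s['ee_pos'])).round(4))
E
python3 st.py .507 -.08 .2 -6; python3 st.py .507 -.08 .2 174
```

```text
t 0.1 pos [0.1759 0.5209 0.2306] open 0.999 F [-0.3 -0.3  1. ] T [-0.01 -0.02 -0.02] q [1.245 0.087 0.175 1.66  0.    1.571]
R [[-0.0, -0.947, 0.32], [-0.001, 0.32, 0.947], [-1.0, 0.0, -0.001]] jaw yaw 71.33
turn (tool) [ 1.3497e+00 -1.1000e-03  8.0000e-04] shift in current tool axes [ 0.0312 -0.5059 -0.4633] in goal axes [ 0.0306 -0.563   0.392 ]
t 0.1 pos [0.1759 0.5209 0.2306] open 0.999 F [-0.3 -0.3  1. ] T [-0.01 -0.02 -0.02] q [1.245 0.087 0.175 1.66  0.    1.571]
R [[-0.0, -0.947, 0.32], [-0.001, 0.32, 0.947], [-1.0, 0.0, -0.001]] jaw yaw 71.33
turn (tool) [-1.7919e+00 -9.0000e-04 -1.1000e-03] shift in current tool axes [ 0.0312 -0.5059 -0.4633] in goal axes [ 0.0306  0.563  -0.392 ]
```

drive_tool([
  [0, 0, 0, 0, -0.032, -0.029, 1],
  [0, 0, 0, 0, -0.032, -0.029, 1],
  [0, 0, 0, 0, -0.032, -0.029, 1],
  [0, 0, 0, 0, -0.032, -0.029, 1],
  [0, 0, 0, 0, -0.032, -0.029, 1],
  [0, 0, 0, 0, -0.032, -0.029, 1],
  [0, 0, 0, 0, -0.032, -0.029, 1],
  [0, 0, 0, 0, -0.032, -0.029, 1],
])

```text
time: 0.9
ee_pos: [0.3447, 0.2177, 0.2311]
ee_rot: [-0.966, 1.346, 0.966]
ft_force: [0.4, 1.6, -0.8]
opening: 0.997
```

drive_tool([
  [0.135, 0, 0, 0, 0, 0, 1],
  [0.135, 0, 0, 0, 0, 0, 1],
  [0.135, 0, 0, 0, 0, 0, 1],
  [0.135, 0, 0, 0, 0, 0, 1],
  [0.135, 0, 0, 0, 0, 0, 1],
  [0.135, 0, 0, 0, 0, 0, 1],
  [0.135, 0, 0, 0, 0, 0, 1],
  [0.135, 0, 0, 0, 0, 0, 1],
])

```text
time: 1.7
ee_pos: [0.3442, 0.2192, 0.231]
ee_rot: [-0.125, 1.568, 0.125]
ft_force: [0.6, -0.0, -0.6]
opening: 1.002
```

```bash
python3 st.py .507 -.08 .2 -6
```

```text
t 1.7 pos [0.3442 0.2192 0.231 ] open 1.002 F [ 0.6 -0.  -0.6] T [ 0.03  0.03 -0.03] q [ 0.567 -0.248 -0.138  1.682 -0.     1.979]
R [[-0.0, -0.159, 0.987], [-0.0, 0.987, 0.159], [-1.0, -0.0, -0.001]] jaw yaw 9.13
turn (tool) [ 0.2641 -0.0005  0.0003] shift in current tool axes [ 0.031  -0.3213  0.1133] in goal axes [ 0.031  -0.2806  0.1932]
```

drive_tool([
  [0.132, 0, 0, 0, 0, 0, 1],
  [0.132, 0, 0, 0, 0, 0, 1],
])

```text
time: 1.9
ee_pos: [0.3442, 0.2192, 0.231]
ee_rot: [0.082, 1.57, -0.082]
ft_force: [0.2, 0.2, -0.8]
opening: 1.004
```

drive_tool([
  [0, 0, 0, 0.004, -0.04, 0.0276, 1],
  [0, 0, 0, 0.004, -0.04, 0.0276, 1],
  [0, 0, 0, 0.004, -0.04, 0.0276, 1],
  [0, 0, 0, 0.004, -0.04, 0.0276, 1],
  [0, 0, 0, 0.004, -0.04, 0.0276, 1],
  [0, 0, 0, 0.004, -0.04, 0.0276, 1],
  [0, 0, 0, 0.004, -0.04, 0.0276, 1],
  [0, 0, 0, 0, 0, 0, 1],
])

```text
time: 2.7
ee_pos: [0.51, -0.0826, 0.2011]
ee_rot: [0.081, 1.572, -0.082]
ft_force: [-0.9, 1.4, -0.3]
opening: 1.0
```

```bash
python3 st.py .507 -.08 .036 -6;python3 - <<'E'
from bench import env
import cv2,numpy as np
a=env.capture('wrist');b=env.capture('side')
cv2.imwrite('pics/w1.png',a['color']);cv2.imwrite('pics/s1.png',b['color'])
cv2.imwrite('pics/c1.png',cv2.resize(np.hstack([a['color'],b['color']]),(800,300)))
E
```

```text
t 2.7 pos [ 0.51   -0.0826  0.2011] open 1.0 F [-0.9  1.4 -0.3] T [-0.    0.02 -0.  ] q [-1.600e-01  0.000e+00  2.800e-02  1.601e+00 -1.000e-03  1.514e+00]
R [[-0.002, 0.103, 0.995], [-0.001, 0.995, -0.103], [-1.0, -0.001, -0.002]] jaw yaw -5.94
turn (tool) [ 0.0011 -0.0024  0.0008] shift in current tool axes [ 0.1651  0.0024 -0.0029] in goal axes [ 0.1651  0.0023 -0.0033]
```

View pics/c1.png

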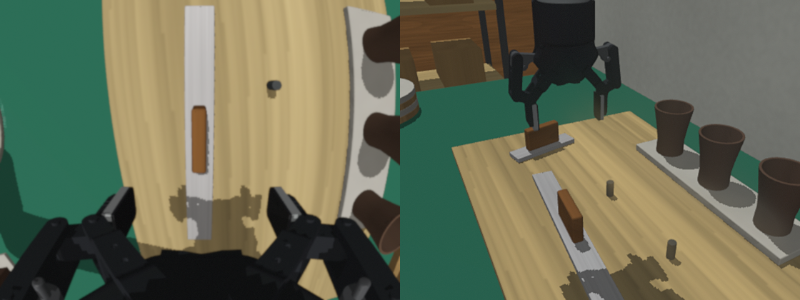

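Run:
```python
from h import *
from bench import env
import pickle
c=pickle.load(open('caps0.pkl','rb'))['side']
for X in((.51,-.0826,.2011),(.467,-.078,.214),(.553,-.087,.214),(.507,-.08,.078)):print(X,(proj(c,np.array(X))*[400/560,300/420]+[400,0]).round())
w=env.capture('wrist');print(w['K'],w['R'],w['t'])
# ray-fisheye: handle px in wrist to planes
K,R,t=np.array(w['K']),np.array(w['R']),np.array(w['t']).ravel()
for uv,z in(((199*1.4,106*1.4),.078),((199*1.4,172*1.4),.078),((199*1.4,8*1.4),.028),((273*1.4,84*1.4),.048)):
    p=(np.array(uv)-K[:2,2])/K[0,0];th=np.hypot(*p);d=np.r_[p/th*np.sin(th),np.cos(th)];d=R.T@d;o=-R.T@t;print(uv,(o+d*(z-o[2])/d[2]).round(3))
```

```text
(0.51, -0.0826, 0.2011) [569. 132.]
(0.467, -0.078, 0.214) [538. 128.]
(0.553, -0.087, 0.214) [598. 119.]
(0.507, -0.08, 0.078) [570. 202.]
[[325.1922621    0.         281.56113742]
 [  0.         325.1922621  210.79100871]
 [  0.           0.           1.        ]] [[ 0.99480073 -0.10182086 -0.00200333]
 [-0.09735083 -0.95653644  0.27488334]
 [-0.02990511 -0.27325912 -0.9614755 ]] [-0.5151188  -0.05379839  0.34476406]
(278.59999999999997, 148.39999999999998) [ 0.512 -0.032  0.078]
(278.59999999999997, 240.79999999999998) [ 0.504 -0.113  0.078]
(278.59999999999997, 11.2) [0.525 0.101 0.028]
(382.2, 117.6) [ 0.611 -0.014  0.048]
```

The wrist view puts the handle centre at about (0.508, -0.075), which agrees with the top view. In the side view the jaws straddle it as predicted. I descend and grip.

drive_tool([
  [0, 0, 0, 0.03, 0.002, -0.003, 1],
  [0, 0, 0, 0.03, 0.001, 0, 1],
  [0, 0, 0, 0.03, 0, 0, 1],
  [0, 0, 0, 0.03, 0, 0, 1],
  [0, 0, 0, 0.025, 0, 0, 1],
  [0, 0, 0, 0.0195, 0, 0, 1],
  [0, 0, 0, 0, 0, 0, 1],
  [0, 0, 0, 0, 0, 0, 1],
])

```text
time: 3.65
ee_pos: [0.5061, -0.0741, 0.0397]
ee_rot: [0.077, 1.569, -0.077]
ft_force: [0.1, 0.3, 1.1]
opening: 1.001
```

drive_tool([
  [0, 0, 0, 0, 0, 0, 0.5],
  [0, 0, 0, 0, 0, 0, 0.3],
  [0, 0, 0, 0, 0, 0, 0],
  [0, 0, 0, 0, 0, 0, 0],
  [0, 0, 0, 0, 0, 0, 0],
  [0, 0, 0, 0, 0, 0, 0],
  [0, 0, 0, 0, 0, 0, 0],
  [0, 0, 0, 0, 0, 0, 0],
], squeeze=40)

```text
time: 4.45
ee_pos: [0.5065, -0.0752, 0.0392]
ee_rot: [0.078, 1.569, -0.078]
ft_force: [0.2, -0.6, 5.2]
opening: 0.205
```

```bash
python3 st.py .582 -.107 .037 0.55
```

```text
t 4.45 pos [ 0.5065 -0.0752  0.0392] open 0.205 F [ 0.2 -0.6  5.2] T [-0.07  0.08 -0.08] q [-0.147  0.009 -0.277  1.284 -0.     1.523]
R [[0.001, 0.099, 0.995], [-0.0, 0.995, -0.099], [-1.0, -0.0, 0.001]] jaw yaw -5.68
turn (tool) [-1.087e-01  7.000e-04  1.000e-04] shift in current tool axes [ 0.0022 -0.0241  0.0783] in goal axes [ 0.0022 -0.0325  0.0752]
```

drive_tool([
  [-0.03, 0, 0, 0, 0, 0, 0],
  [-0.03, 0, 0, 0, 0, 0, 0],
  [-0.03, 0, 0, 0, 0, 0, 0],
  [-0.022, 0, 0, 0, 0, 0, 0],
])

```text
time: 4.85
ee_pos: [0.5064, -0.0752, 0.0392]
ee_rot: [-0.011, 1.57, 0.011]
ft_force: [-0.2, -0.1, 5.5]
opening: 0.209
```

drive_tool([
  [0, 0, 0, 0, -0.003, 0.006, 0],
  [0, 0, 0, 0, -0.006, 0.014, 0],
  [0, 0, 0, 0, -0.006, 0.014, 0],
  [0, 0, 0, 0, -0.006, 0.014, 0],
  [0, 0, 0, 0, -0.006, 0.013, 0],
  [0, 0, 0, 0, -0.004, 0.008, 0],
  [0, 0, 0, 0, 0, 0, 0],
  [0, 0, 0, 0, 0, 0, 0],
])

```text
time: 5.65
ee_pos: [0.5766, -0.1056, 0.0392]
ee_rot: [-0.011, 1.569, 0.01]
ft_force: [3.3, -1.9, 4.6]
opening: 0.207
```

```bash
python3 st.py .588 -.107 .039 0.55;python3 - <<'E'
from bench import env
import cv2,numpy as np,pickle
d={n:env.capture(n) for n in('top','side','wrist')};pickle.dump(d,open('caps2.pkl','wb'))
t=d['top']['color'][180:330,200:480];s=d['side']['color'][190:420,150:440]
cv2.imwrite('pics/c2.png',np.vstack([cv2.resize(t,(560,300),interpolation=cv2.INTER_NEAREST),cv2.resize(d['side']['color'],(560,300))]))
E
```

```text
t 5.65 pos [ 0.5766 -0.1056  0.0392] open 0.207 F [ 3.3 -1.9  4.6] T [-0.2  -0.48  0.04] q [-0.181  0.182 -0.09   1.297 -0.     1.377]
R [[0.002, -0.013, 1.0], [-0.001, 1.0, 0.013], [-1.0, -0.001, 0.002]] jaw yaw 0.75
turn (tool) [0.0036 0.0017 0.0005] shift in current tool axes [ 0.0003 -0.0015  0.0114] in goal axes [ 0.0002 -0.0015  0.0114]
```

View pics/c2.png

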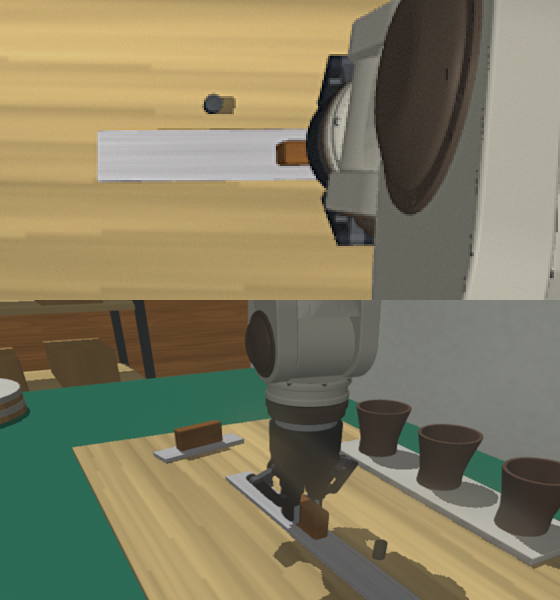

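Bar is square to the pins with a small gap left, and the cups are well clear. I advance slowly while watching the force.

drive_tool([
  [0, 0, 0, 0, 0, 0.003, 0],
  [0, 0, 0, 0, 0, 0.003, 0],
  [0, 0, 0, 0, 0, 0.002, 0],
  [0, 0, 0, 0, 0, 0, 0],
])

```text
time: 6.2
ee_pos: [0.5832, -0.105, 0.0392]
ee_rot: [-0.01, 1.571, 0.01]
ft_force: [-2.0, 0.3, 8.5]
opening: 0.21
```

drive_tool([
  [0, 0, 0, 0, 0, 0.001, 0],
  [0, 0, 0, 0, 0, 0.001, 0],
  [0, 0, 0, 0, 0, 0, 0],
])

```text
time: 6.5
ee_pos: [0.585, -0.105, 0.0392]
ee_rot: [-0.01, 1.572, 0.01]
ft_force: [-4.0, -1.7, 9.1]
opening: 0.202
```

```bash
python3 st.py
```

```text
t 6.5 pos [ 0.585  -0.105   0.0392] open 0.202 F [-4.  -1.7  9.1] T [ 0.01  0.66 -0.04] q [-0.178  0.204 -0.065  1.303 -0.     1.38 ]
R [[-0.001, -0.013, 1.0], [0.0, 1.0, 0.013], [-1.0, 0.0, -0.001]] jaw yaw 0.76
```

drive_tool([
  [0, 0, 0, 0, 0, 0.001, 0],
  [0, 0, 0, 0, 0, 0.001, 0],
  [0, 0, 0, 0, 0, 0, 0],
])

```text
time: 6.8
ee_pos: [0.587, -0.105, 0.0392]
ee_rot: [-0.01, 1.572, 0.01]
ft_force: [-3.2, -0.0, 8.8]
opening: 0.201
```

drive_tool([
  [0, 0, 0, 0, 0, 0.001, 0],
  [0, 0, 0, 0, 0, 0, 0],
])

```text
time: 7.0
ee_pos: [0.588, -0.105, 0.0392]
ee_rot: [-0.01, 1.572, 0.01]
ft_force: [-3.9, -0.3, 8.4]
opening: 0.207
```

```bash
python3 st.py
```

```text
t 7.0 pos [ 0.588  -0.105   0.0392] open 0.207 F [-3.9 -0.3  8.4] T [-0.01  0.64 -0.05] q [-0.177  0.211 -0.057  1.304 -0.     1.381]
R [[-0.001, -0.013, 1.0], [0.0, 1.0, 0.013], [-1.0, 0.0, -0.001]] jaw yaw 0.75
```

No contact yet (Fx is about -4 N, which is sliding friction). I continue.

drive_tool([
  [0, 0, 0, 0, 0, 0.001, 0],
  [0, 0, 0, 0, 0, 0, 0],
])

```text
time: 7.2
ee_pos: [0.5889, -0.1049, 0.0392]
ee_rot: [-0.01, 1.572, 0.01]
ft_force: [-3.9, 0.5, 9.0]
opening: 0.204
```

drive_tool([
  [0, 0, 0, 0, 0, 0.001, 0],
  [0, 0, 0, 0, 0, 0, 0],
])

```text
time: 7.4
ee_pos: [0.5891, -0.1049, 0.0392]
ee_rot: [-0.01, 1.573, 0.01]
ft_force: [-7.6, 0.3, 13.4]
opening: 0.204
```

```bash
python3 st.py
```

```text
t 7.4 pos [ 0.5891 -0.1049  0.0392] open 0.204 F [-7.6  0.3 13.4] T [ 0.02  1.64 -0.15] q [-0.176  0.215 -0.052  1.307 -0.     1.382]
R [[-0.003, -0.013, 1.0], [0.0, 1.0, 0.013], [-1.0, 0.0, -0.003]] jaw yaw 0.74
```

drive_tool([
  [0, 0, 0, 0, 0, 0.001, 0],
  [0, 0, 0, 0, 0, 0, 0],
])

```text
time: 7.6
ee_pos: [0.5892, -0.1049, 0.0393]
ee_rot: [-0.01, 1.575, 0.01]
ft_force: [-13.3, 0.4, 15.3]
opening: 0.208
```

drive_tool([
  [0, 0, 0, 0, 0, 0.001, 0],
  [0, 0, 0, 0, 0, 0, 0],
  [0, 0, 0, 0, 0, 0, 0],
])

```text
time: 7.9
ee_pos: [0.5893, -0.1049, 0.0393]
ee_rot: [-0.01, 1.577, 0.01]
ft_force: [-18.2, 0.6, 18.7]
opening: 0.206
```

```bash
python3 st.py;python3 - <<'E'
from bench import env
import cv2,numpy as np,pickle
d={n:env.capture(n) for n in('top','side','wrist')};pickle.dump(d,open('caps3.pkl','wb'))
t=d['top']['color'][190:310,220:380];s=d['side']['color'][300:420,270:430]
cv2.imwrite('pics/c3.png',np.hstack([cv2.resize(t,(400,300),interpolation=cv2.INTER_NEAREST),cv2.resize(s,(400,300),interpolation=cv2.INTER_NEAREST)]))
E
```

```text
t 7.9 pos [ 0.5893 -0.1049  0.0393] open 0.206 F [-18.2   0.6  18.7] T [ 0.01  3.71 -0.08] q [-1.760e-01  2.190e-01 -4.700e-02  1.311e+00 -1.000e-03  1.382e+00]
R [[-0.006, -0.013, 1.0], [0.0, 1.0, 0.013], [-1.0, 0.0, -0.006]] jaw yaw 0.72
```

View pics/c3.png

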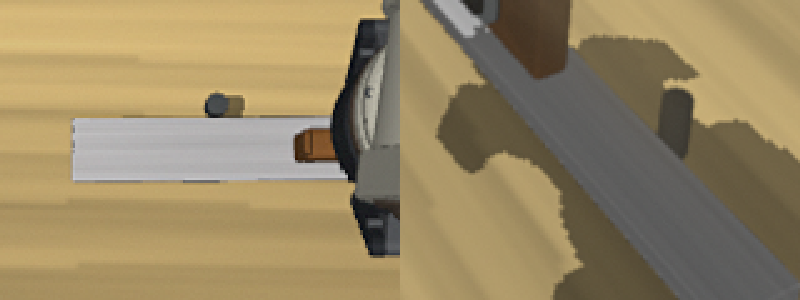

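Force rises with the TCP stationary, and Tz is about 0, so both pins carry the load evenly. I ease most of the preload before releasing.

drive_tool([
  [0, 0, 0, 0, 0, -0.001, 0],
  [0, 0, 0, 0, 0, -0.0008, 0],
  [0, 0, 0, -0.0003, 0, 0, 0],
  [0, 0, 0, 0, 0, 0, 0],
])

```text
time: 8.45
ee_pos: [0.5892, -0.1049, 0.0392]
ee_rot: [-0.01, 1.574, 0.01]
ft_force: [-8.9, 0.1, 9.6]
opening: 0.207
```

```bash
python3 st.py
```

```text
t 8.45 pos [ 0.5892 -0.1049  0.0392] open 0.207 F [-8.9  0.1  9.6] T [ 0.02  1.49 -0.15] q [-0.176  0.215 -0.051  1.307 -0.     1.382]
R [[-0.003, -0.013, 1.0], [0.0, 1.0, 0.013], [-1.0, 0.0, -0.003]] jaw yaw 0.74
```

drive_tool([
  [0, 0, 0, 0, 0, 0, 0],
  [0, 0, 0, 0, 0, 0, 0.22],
  [0, 0, 0, 0, 0, 0, 0.25],
  [0, 0, 0, 0, 0, 0, 0.35],
  [0, 0, 0, 0, 0, 0, 0.5],
  [0, 0, 0, 0, 0, 0, 0.65],
  [0, 0, 0, 0, 0, 0, 0.65],
  [0, 0, 0, 0, 0, 0, 0.65],
], squeeze=20)

```text
time: 9.25
ee_pos: [0.5908, -0.105, 0.0391]
ee_rot: [-0.01, 1.571, 0.01]
ft_force: [-0.9, 0.6, 0.5]
opening: 0.65
```

```bash
python3 st.py
```

```text
t 9.25 pos [ 0.5908 -0.105   0.0391] open 0.65 F [-0.9  0.6  0.5] T [ 0.03 -0.04  0.07] q [-0.176  0.216 -0.051  1.304 -0.     1.382]
R [[0.0, -0.013, 1.0], [-0.0, 1.0, 0.013], [-1.0, -0.0, 0.0]] jaw yaw 0.74
```

Free of the handle. I rise straight up, then draw back toward the robot so the cameras can see.

drive_tool([
  [0, 0, 0, -0.01, 0, 0, 0.65],
  [0, 0, 0, -0.02, 0, 0, 0.65],
  [0, 0, 0, -0.03, 0, 0, 0.65],
  [0, 0, 0, -0.03, 0, 0, 0.65],
  [0, 0, 0, -0.03, 0, 0, 0.65],
  [0, 0, 0, -0.03, 0, 0, 0.65],
  [0, 0, 0, -0.03, 0, 0, 0.65],
  [0, 0, 0, 0, 0, 0, 0.65],
])

```text
time: 10.05
ee_pos: [0.592, -0.1052, 0.2247]
ee_rot: [-0.011, 1.564, 0.009]
ft_force: [-0.4, 0.1, 0.6]
opening: 0.654
```

drive_tool([
  [0, 0, 0, 0, 0.01, -0.04, 0.65],
  [0, 0, 0, 0, 0.01, -0.04, 0.65],
  [0, 0, 0, 0, 0.01, -0.04, 0.65],
  [0, 0, 0, 0, 0.01, -0.04, 0.65],
  [0, 0, 0, 0, 0.01, -0.04, 0.65],
  [0, 0, 0, 0, 0.01, -0.04, 0.65],
  [0, 0, 0, 0, 0, 0, 0.65],
  [0, 0, 0, 0, 0, 0, 0.65],
])

```text
time: 10.85
ee_pos: [0.3499, -0.048, 0.2198]
ee_rot: [-0.011, 1.568, 0.01]
ft_force: [-0.6, -0.9, -0.0]
opening: 0.652
```

```bash
python3 st.py
python3 - <<'E'
from h import *
from bench import env
import pickle
d={n:env.capture(n) for n in('top','side')};pickle.dump(d,open('caps4.pkl','wb'))
T=d['top'];im=T['color']
cv2.imwrite('pics/c4.png',np.hstack([cv2.resize(im[60:330,200:500],(400,360)),cv2.resize(d['side']['color'],(400,360))]))
hsv=cv2.cvtColor(im,cv2.COLOR_BGR2HSV)
m=((hsv[...,1]<60)&(hsv[...,2]>90)).astype(np.uint8);m[:215]=0;m[290:]=0;m[:,:215]=0;m[:,500:]=0
n,l,st,c=cv2.connectedComponentsWithStats(m);k=1+st[1:,4].argmax();print(st[k])
# far edge: topmost pixel per column
pts=[]
for u in range(st[k,0]+5,st[k,0]+st[k,2]-5):
    v=np.nonzero(l[:,u]==k)[0]
    if len(v)>10: pts.append(plane(T,(u,v[0]-.5),.028)[:2])
p=np.array(pts)
for _ in range(3):
    f=np.polyfit(p[:,1],p[:,0],1);r=p[:,0]-np.polyval(f,p[:,1]);p=p[abs(r)<max(.0008,1.5*r.std())]
for n,P in(('A',(.6142,-.0206)),('B',(.6159,-.2023))):print(n,'axis to far edge',(P[0]-np.polyval(f,P[1]))/np.hypot(1,f[0]))
print('slope deg',np.degrees(np.arctan(f[0])))
# slab/cup motion
d0=pickle.load(open('caps0.pkl','rb'))
for n,b in(('top',np.s_[60:160,225:495]),('side',np.s_[130:360,420:560])):
    print(n,'diff in cups area',np.abs(d0[n]['color'][b].astype(int)-d[n]['color'][b]).mean(), (np.abs(d0[n]['color'][b].astype(int)-d[n]['color'][b]).max(-1)>40).sum())
E
```

```text
t 10.85 pos [ 0.3499 -0.048   0.2198] open 0.652 F [-0.6 -0.9 -0. ] T [-0.02  0.   -0.  ] q [-0.136 -0.386 -0.262  1.692 -0.     1.421]
R [[0.002, -0.013, 1.0], [-0.0, 1.0, 0.013], [-1.0, -0.0, 0.002]] jaw yaw 0.76
[ 248  236  230   27 5148]
A axis to far edge 0.0061829775897300505
B axis to far edge 0.006375978167358509
slope deg -0.47519178078738994
top diff in cups area 1.47220987654321 0
side diff in cups area 1.9991614906832298 0
```

View pics/c4.png

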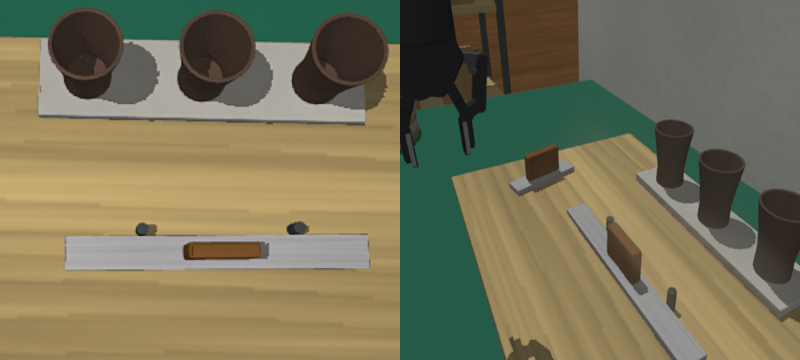

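The far edge lies 6.2 and 6.4 mm from the two pin axes. Contact would be 7 mm, so both agree within the calibration error, and the slab has not changed. I hand in.

```bash
python3 -c "
from bench import env
print(env.finish_job(), env.sense()['time'])"
```

```text
the job is handed in; nothing more can be done
the job is handed in; nothing more can be done
```

The long straightedge is lying flat on the board with its far edge against both pins. I gripped it by its wooden handle, turned it about 6.5° and slid it roughly 80 mm without lifting. I pressed it lightly into the pins, eased off, let go and backed the arm clear.

- **Contact by force:** the push rose to about 18 N while the tool stood still. The moment about the vertical stayed near zero (0.15 N m or less), which means both pins were sharing the load.
- **Contact by camera after release:** the far edge measured 6.2 mm from one pin's axis and 6.4 mm from the other. Exact contact is 7 mm, so both read a little under. They agree with each other to 0.2 mm, and the shortfall is within the 2 mm calibration error.
- **Pins:** the measured spacing was 182 mm. The pin line slants -0.55° and the bar now lies at -0.48°.
- **Cups and slab:** comparing the first and last images showed no change in that area in either view.
- **Limits:** the last move ended at about 10.9 s. The highest wrist force read at the end of a move was about 26 N, and the gripper was touching nothing at the end.

No check failed.

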